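# Hook the parts tote out of the rack and load it

## Task

Use the pallet hook to catch the tote's front lip and drag it out of the bench rack until it stands wholly clear in front of it, keeping your gripper and arm off the tote while it is still in the rack, and put the hook back in its tray. Take the tote's cover off and lay it right way up on the bench, put every tube offcut that lies on the rubber mat into the tote, then set the cover back on, fully seated. Leave the other tools and containers around the work where they are.

Things in the scene. Friction and masses are not known exactly. Their poses are not given: they have to be found in the camera images.
- rack: Grey bench rack, fixed: side panels 370 mm apart inside, 12 mm thick; slatted top 155 to 167 mm above the bench. Open front and back, 220 mm deep, no deck: the tote stands on the bench itself. Origin on the bench at the middle of its front edge; x points into the rack, away from the robot, y left, z up.
- tote: Sheet-steel tote, loose, on the bench in the rack at the start: outside 108 (x) x 244 (y) x 75 (z) mm, walls and floor 4 mm, inside 100 x 236 mm, about 0.55 kg empty. Origin at the centre of its underside; -x is its front, facing the robot, with a pull channel along it (see tote_lip).
- tote_lip (a point): Middle of the top edge of the tote's front lip, at x = -80, z = 62 mm of the tote. The lip is 200 mm long (y), 4 mm thick, upturned from a ledge whose top is at z = 40 mm; the gap between lip and front wall is 24 mm wide (x = -78 to -54 mm), open from above.
- cover: Loose aluminium cover on the tote, 0.22 kg: plate 108 (x) x 244 (y) mm, z = 8 to 12 mm; below it a rim, outside 92 x 228, from z = 0 to 8, drops into the tote with 4 mm play. Origin at the centre of the rim's lower edge. Strap handle: bar 80 long (y), 16 wide (x), z = 32 to 42 mm, on legs at y = -37 and +37. Seated: origin 67 mm above the tote's, either way round.
- hook_tray: Grey open tray, fixed, 250 (x) x 100 (y) x 16 mm high, walls and floor 4 mm, where the hook is kept. Origin at the centre of its underside.
- hook: Pallet hook, loose, 0.30 kg, standing in the tray on grip and toe: wooden grip block 80 (x) x 24 (y) x 34 mm high; on it a steel shank 24 wide, z = 34 to 42, x = -40 to 123 mm, ending in a downturned toe plate at x = 117 to 123, 40 wide (y), reaching down to z = 0. Origin at the centre of the grip's underside. Grip it across y.
- hook_toe (a point): Middle of the lower edge of the hook's toe, 120 mm in front of the hook's origin.
- mat: Black rubber mat, fixed, 240 x 240 x 4 mm thick, on which the tube offcuts lie at the start. Origin at the centre of its underside.
- tube1: Offcut of square steel tube, loose, 0.16 kg, 80 mm long (its x axis), 28 x 28 mm outside, 4 mm wall. Origin at its centre. Two to four of these lie on the mat; None if absent.
- tube2: Offcut of square steel tube, loose, 0.16 kg, 80 mm long (its x axis), 28 x 28 mm outside, 4 mm wall. Origin at its centre. Two to four of these lie on the mat; None if absent.
- tube3: Offcut of square steel tube, loose, 0.16 kg, 80 mm long (its x axis), 28 x 28 mm outside, 4 mm wall. Origin at its centre. Two to four of these lie on the mat; None if absent.
- tube4: Offcut of square steel tube, loose, 0.16 kg, 80 mm long (its x axis), 28 x 28 mm outside, 4 mm wall. Origin at its centre. Two to four of these lie on the mat; None if absent.
- spray_can: Bystander: upright spray can, 60 mm across, 170 mm tall, beside the rack. Origin under its centre.
- carton: Bystander: closed cardboard carton 100 x 130 x 60 mm beside the rack. Origin under its centre.
- hammer: Bystander: hammer lying on the bench beside the rack, along its x axis.
- clamp: Bystander: bar clamp with a red grip, about 220 x 110 mm, lying flat on the bench beside the rack.
Things that resemble listed ones, but are neither listed nor needed, are in the scene too. What is shaped like the hook but pink or purple is not meant.

How it is judged:
On the way, in this order (a step that is already met when the one before it is completed fails the run):
1. the hook's toe pulls on the tote's lip from behind it, the tote still in the rack (x of hook_toe in the frame of tote between -0.078 and -0.05 m and y of hook_toe in the frame of tote between -0.1 and 0.1 m and z of hook_toe in the frame of tote below 0.06 m and contact force between hook and tote above 0.5 N and x of tote in the frame of rack above 0.05 m), for 0.1 s.
2. the tote stands upright and wholly clear of the rack, its cover on (((x of tote in the frame of rack below -0.054 m and angle between the x axis of tote and the x axis of rack, either way round below 0.05 rad) or (x of tote in the frame of rack below -0.066 m and angle between the x axis of tote and the x axis of rack, either way round below 0.15 rad) or x of tote in the frame of rack below -0.071 m) and angle between each of tote, cover's own z axis and vertical below 0.1 rad and x of cover in the frame of tote between -0.008 and 0.008 m and y of cover in the frame of tote between -0.008 and 0.008 m and z of cover in the frame of tote between 0.062 and 0.071 m and angle between the z axis of cover and the z axis of tote, either way round below 0.04 rad and linear speed of tote below 0.02 m/s), for 0.2 s.
3. the cover lies flat, right way up, on the bench, released (height (world z) of cover below 0.035 m and angle between cover's own z axis and vertical below 0.15 rad and linear speed of cover below 0.02 m/s and contact force between the fingers and cover below 0.1 N), for 0.2 s.
4. every offcut present lies in the tote (x of tube1 in the frame of tote between -0.05 and 0.05 m and y of tube1 in the frame of tote between -0.118 and 0.118 m and z of tube1 in the frame of tote between 0 and 0.056 m and x of tube2 in the frame of tote between -0.05 and 0.05 m and y of tube2 in the frame of tote between -0.118 and 0.118 m and z of tube2 in the frame of tote between 0 and 0.056 m and x of tube3 in the frame of tote between -0.05 and 0.05 m and y of tube3 in the frame of tote between -0.118 and 0.118 m and z of tube3 in the frame of tote between 0 and 0.056 m and x of tube4 in the frame of tote between -0.05 and 0.05 m and y of tube4 in the frame of tote between -0.118 and 0.118 m and z of tube4 in the frame of tote between 0 and 0.056 m), for 0.2 s.
At the end, for the whole second after the job is handed in: Tote upright (0.1 rad), its rear in front of the rack's front edge; every offcut present inside it; cover seated on it (8 mm sideways, 5 mm in height, 0.04 rad); hook in its tray, within its outline (5 mm more lengthwise), below 45 mm; all at rest (all of step 2 and all of step 4 and x of hook in the frame of hook_tray between -0.13 and 0.13 m and y of hook in the frame of hook_tray between -0.05 and 0.05 m and x of hook_toe in the frame of hook_tray between -0.13 and 0.13 m and y of hook_toe in the frame of hook_tray between -0.05 and 0.05 m and height (world z) of hook below 0.045 m and linear speed of each of cover, hook, tube1, tube2, tube3, tube4 below 0.02 m/s); the robot touches nothing.
It fails at once if the gripper touches the tote while the tote is still well inside the rack (contact force between the fingers and tote above 0.5 N and x of tote in the frame of rack above 0 m).
It fails at once if the arm touches the tote while the tote is still well inside the rack (contact force between the arm and tote above 0.5 N and x of tote in the frame of rack above 0 m).
It fails at once if one of the other tools or containers is moved more than 30 mm (distance of any of spray_can, carton, hammer, clamp from where it was at the start of the episode above 0.03 m).
Of tube1, tube2, tube3, tube4 only 2 to 4 are there at a start; the rules pass over those that are not, and their reading is None.
At some moment in a run one of tube1, tube2, tube3, tube4 may be knocked a few centimetres aside while the robot is not near it.
Once in a run the grip may slacken for a moment while it holds something.
It also fails if it takes over 210 s, if anything falls off the work surface, if the arm or the gripper's body presses on something with over 40 N, if the wrist force passes 120 N, or if a joint passes its speed limit or range.

## Robot

A 6-joint arm with a two-finger parallel gripper is mounted at the origin on the work surface. World frame = base frame: x ahead of the robot, y to its left, z up, the work surface at z = 0. Lengths are in m, angles in rad, forces in N, time in s.
With the tool pointing down it reaches from about 0.25 to 0.725 m from the base axis. Payload 4 kg.
Tool frame: the origin (TCP) lies at the centre of the arm's flange, where the gripper is bolted on; the fingertips stand 173 mm ahead of it and the grasp point (between the pads) lies 155 mm ahead of it; z points along the fingers, y is the line along which they close (so a half turn about z gives the same grasp; the last joint's range is limited). The gripper opens to 85 mm and grips with 20 to 120 N. Pads are 22 mm wide; open, the fingers measure 114 mm over their backs; the gripper's body (76 mm by 85 mm) begins 54 mm behind the grasp point. The pads swing forward as they close: fully open they stand 13 mm farther back than shut.
Start: joints at [-1.171, 0.241, 0.005, 1.335, 0, 1.571], TCP at [0.195, -0.461, 0.405] pointing down, gripper open.
Joint ranges: [-2.72, 2.72], [-1.05, 1.87], [-1.09, 1.28], [-1.99, 2.15], [-1.42, 1.44], [-3.14, 3.14]. Speed limits (rad/s): [2.79, 2.79, 3.14, 3.14, 3.14, 3.14].

## Interface

Orientations are given as a unit quaternion [w, x, y, z].
In Python, from cell import manip, optics, order gives the robot as it stands. The module is installed in compiled form; this text tells all that it offers.
- The arm moves only by the tool send_rows, never from a script. Its argument "moves" is a list of rows, each a list of 3 entries, a list of its own where there are three numbers: the shift along the world's x, y, z scaled (see below), then the turn, a rotation vector about the world's x, y, z scaled (see below), then the opening, from 0 (shut) to 1 (fully open). In form: [[[dx, dy, dz], [ax, ay, az], fingers], ...]. A call has 1 to 20 rows; each row is the pose to reach, as a shift and turn from the pose commanded when the call began; what a row does not reach only later rows make up. The controller multiplies each number of a shift by 10 cm and each number of a turn by 30 degrees. A row lasts 1/12 s, in which the tool goes at most 41.7 mm and 7.16 degrees, less where a joint would pass 70% of its speed; a pose out of reach is approached as far as the arm can. A call with a number of a shift or a turn outside -1 to 1 is refused whole. A call with a gripper value outside its range is refused whole. The fingers move at their own pace and stop on an object; "grip_force" is the grip in N (left out, the last holds). Time passes only in rows, so rows that repeat a pose let the fingers close. It gives the time, the measured TCP pose, the force, the opening and the grip force at its end, in the units of the state.
- manip.get_obs(): the state, without advancing time (a new reading comes with each control period).
- optics.read_camera(name): name is "scene" or "top"; returns (picture, depth): 400x640x3 uint8, red, green, blue; 400x640 float32, m along the optical axis (not along the pixel's ray), 0 where there is no reading.
- optics.calibration(name): a dict with "mtx" (3x3 intrinsics, pixels), "rvec" (rotation vector, rad) and "tvec" (3), from world to camera coordinates, as OpenCV has them. Camera axes: x right, y down, z forward; pixel columns grow to the right and rows downward; lengths in m; the calibration is good to about 2 mm. A picture is of the moment at which its call begins. calibration takes no time and is no camera call.
- order.sign_off(): hands the job in; it is judged then, once.
The state is a dict: "time": time; "joint_positions": joint angles; "qd": joint speeds; "joint_torque": joint torques, N m; "ee_pos": TCP position; "ee_rot": TCP orientation; "force": force on the tool from outside, world axes, zero at the start; "ft_torque": the same for the moment, N m; "finger_gap": finger opening in m; "finger_force": force on a finger pad.
Only numpy, scipy, OpenCV 4.12 (cv2) and the standard library are available. Lean on these libraries where they do the work, as an engineer would, in place of code of your own. Each camera call takes 0.05 s, during which the arm holds its last target. There are 200 camera calls.

## Working session

There is one attempt and no reset: what is moved stays moved. The work goes in short steps, Python scripts to look and compute and a tool call to move; the robot and the scene stay as the last step left them, time stands still between calls to the robot, and variables do not carry over. Pictures are saved under pics/ and viewed, at most 14 in all, crops included, and the job is handed in when it is done.

Besides the shell and the picture viewer there is one more tool, called after "Request:" as name(argument=value, ...) on one line, values as JSON. send_rows: Moves the arm, as the interface text tells. Shifts and turns lie within -1 to 1; 1 stands for 10 cm of shift or 30 degrees of turn. Its arguments: {"type":"object","properties":{"moves":{"type":"array"},"grip_force":{"type":"number"}},"required":["moves"]}

```bash
mkdir -p pics
cat > h.py <<'E'
import numpy as np, cv2
from cell import manip, optics, order
def cam(n):
    im,d=optics.read_camera(n); c=optics.calibration(n)
    R=cv2.Rodrigues(np.array(c["rvec"],float))[0]; return im,d,np.array(c["mtx"],float),R,np.array(c["tvec"],float).ravel()
def ray(K,R,t,u,v,z):
    d=R.T@np.linalg.inv(K)@np.array([u,v,1.]); o=-R.T@t
    return o+d*(z-o[2])/d[2]
def cloud(d,K,R,t):
    v,u=np.mgrid[:d.shape[0],:d.shape[1]]
    p=np.stack([(u-K[0,2])/K[0,0]*d,(v-K[1,2])/K[1,1]*d,d],-1)
    return (p-t)@R
def save(im,n): cv2.imwrite("pics/"+n+".png",cv2.cvtColor(im,cv2.COLOR_RGB2BGR))
E
python3 - <<'E'
from h import *
for n in("scene","top"):
    im,d,K,R,t=cam(n); save(im,n+"0"); np.savez(n+"0.npz",im=im,d=d,K=K,R=R,t=t)
    print(n,-R.T@t,(d==0).mean(),K[0,0])
print(manip.get_obs())
E
```

```text
scene [ 1.41375278 -0.06162776  1.4378597 ] 0.004015625 396.35738803510924
top [0.50718952 0.08929348 1.34217282] 0.0040703125 407.156770236661
{'time': 0.1, 'joint_positions': array([-1.17097916e+00,  2.41346203e-01,  3.90091770e-03,  1.33522519e+00,
       -6.69486857e-07,  1.57078452e+00]), 'qd': array([ 0.00067242, -0.00128928,  0.0034396 , -0.00089091, -0.00059465,
        0.00219757]), 'joint_torque': array([ 2.70202763e-04, -3.73138118e+01,  2.53010094e+01,  1.08168207e-02,
       -2.36330499e-05, -1.10469108e-05]), 'ee_pos': array([ 0.19453516, -0.46035379,  0.40391343]), 'ee_rot': array([-9.18347258e-04,  9.80083133e-01,  1.98585433e-01, -1.86406705e-04]), 'force': array([ 0.64832489, -0.9567725 , -0.04173216]), 'ft_torque': array([0.02312352, 0.02419193, 0.01844785]), 'finger_force': 0.0, 'finger_gap': 0.08541317775134542}
```

View pics/scene0.png

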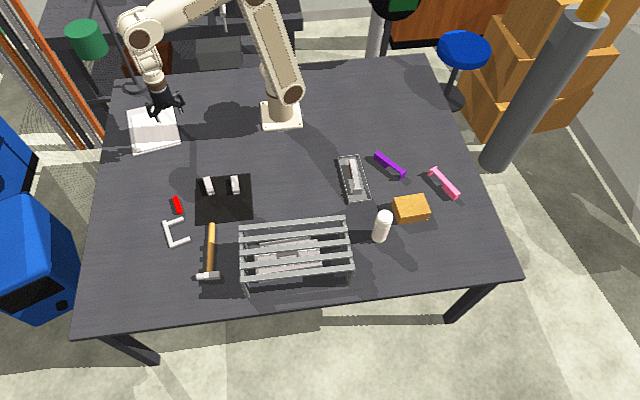

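View pics/top0.png

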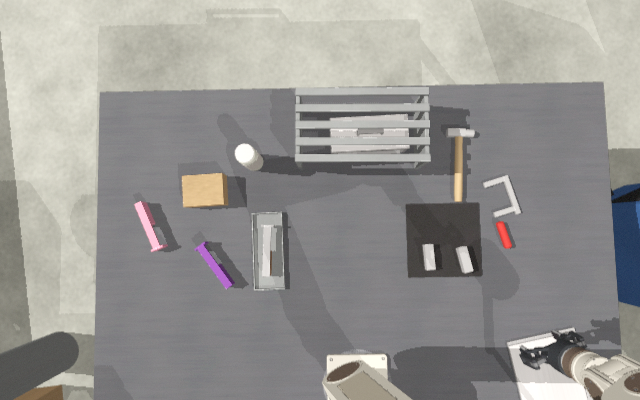

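The scene view shows the rack at about (295,250) with the tote inside, the tray with the hook at (353,177), and the mat with two tubes at (208,185) and (235,184). In the top view (up = +x, right = -y), the rack is at (362,125), the tray at (269,250), the tubes at (429,257) and (464,260), and pink and purple decoys sit on the left.

Run:
```python
from h import *
z=np.load("top0.npz");im,d,K,R,t=[z[k] for k in("im","d","K","R","t")]
a=cv2.resize(im[80:175,285:440],None,fx=5,fy=5,interpolation=2)[:475,:775]
save(a,"rackcrop")
b=cv2.resize(im[205:295,245:295],None,fx=6,fy=6,interpolation=2); c=cv2.resize(im[200:290,400:485],None,fx=5.5,fy=6,interpolation=2)
save(np.hstack([b,c]),"traymat")
P=cloud(d,K,R,t)
print("tilt",R.round(4))
def reg(u0,u1,v0,v1,z0,z1):
    p=P[v0:v1,u0:u1].reshape(-1,3); p=p[(p[:,2]>z0)&(p[:,2]<z1)]
    r=cv2.minAreaRect((p[:,:2]*1000).astype(np.float32)); return len(p),r,p[:,2].mean().round(4)
print("tray",reg(245,295,205,295,.008,.022))
print("hookshank",reg(245,295,205,295,.034,.055))
print("tubeA",reg(415,443,235,275,.02,.05))
print("tubeB",reg(448,478,235,278,.02,.05))
print("racktop",reg(285,440,80,170,.15,.18))
print("cover plate",reg(300,425,100,165,.07,.095))
print("handle",reg(300,425,100,165,.1,.125))
print("lip/ledge",reg(300,425,100,172,.03,.068))
print("mat",reg(400,490,195,285,.002,.012))
```

```text
tilt [[-0.0179 -0.9998 -0.0106]
 [-0.9975  0.0186 -0.0688]
 [ 0.069   0.0093 -0.9976]]
tray (457, ((433.0454406738281, 276.60162353515625), (114.50255584716797, 251.50308227539062), 89.59789276123047), np.float64(0.0135))
hookshank (414, ((433.2153015136719, 280.2080993652344), (37.346736907958984, 160.41680908203125), 88.9671859741211), np.float64(0.0457))
tubeA (248, ((404.32989501953125, -236.8035125732422), (79.43645477294922, 29.802663803100586), 4.0105156898498535), np.float64(0.0307))
tubeB (248, ((394.012451171875, -350.2524108886719), (80.13633728027344, 31.253992080688477), 14.98043441772461), np.float64(0.0304))
racktop (5834, ((804.7131958007812, -19.982940673828125), (394.1231994628906, 222.09625244140625), 88.98030090332031), np.float64(0.1653))
cover plate (1328, ((800.3655395507812, -20.2860107421875), (373.0408630371094, 205.2561492919922), 88.6394271850586), np.float64(0.0785))
handle (237, ((793.6334228515625, -24.08233642578125), (379.6521911621094, 199.15325927734375), 89.08771514892578), np.float64(0.1105))
lip/ledge (388, ((794.5897827148438, -18.337051391601562), (218.49937438964844, 385.2925109863281), 1.6648635864257812), np.float64(0.0466))
mat (3599, ((456.814453125, -294.72784423828125), (292.63189697265625, 291.10430908203125), 88.54914093017578), np.float64(0.0045))
```

View pics/rackcrop.png

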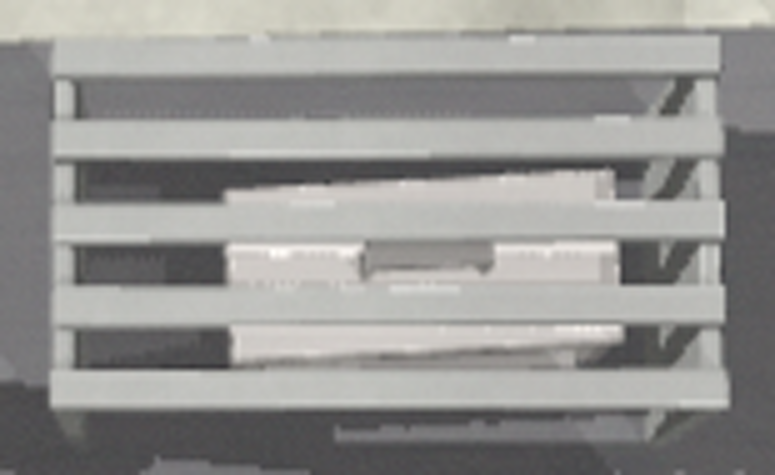

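View pics/traymat.png

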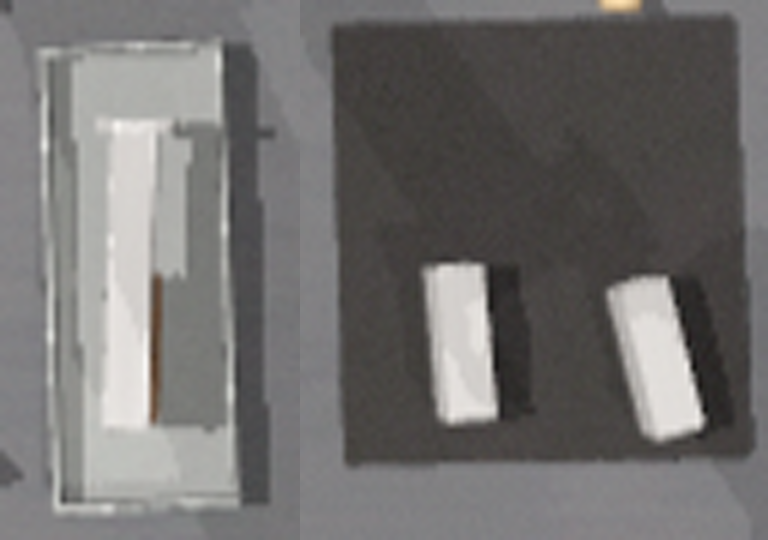

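The rack crop shows the tote under the slats, turned slightly. Cover corners are at about (228,190), (612,170), (622,342) and (234,365) in the crop; a full-frame pixel is crop/5 + (285,80). The tray crop shows the hook with its toe towards +x, and the mat crop confirms exactly two tubes.

Run:
```python
from h import *
z=np.load("top0.npz");im,d,K,R,t=[z[k] for k in("im","d","K","R","t")]
P=cloud(d,K,R,t)
C=[ray(K,R,t,285+u/5-.4,80+v/5-.4,.079)[:2]*1000 for u,v in((228,190),(612,170),(622,342),(234,365))]
C=np.array(C);print("cover corners",C.round(1),C.mean(0).round(1)); 
for a,b in((0,1),(3,2)): e=C[a]-C[b];print("len,yaw",np.hypot(*e).round(1),np.degrees(np.arctan2(-e[0],e[1])).round(2))
p=P[100:165,322:412].reshape(-1,3);g=im[100:165,322:412].reshape(-1,3)
m=(abs(p[:,2]-.079)<.006);q=p[m];print("plate pts",len(q),(q.min(0)*1e3).round(),(q.max(0)*1e3).round(), cv2.minAreaRect((q[:,:2]*1e3).astype(np.float32)))
m=(abs(p[:,2]-.109)<.006)&(p[:,0]>.74);q=p[m];print("handle",len(q),(np.percentile(q,[3,97],axis=0)*1e3).round(),np.median(q,0))
# rack front edge
p=P[80:175,285:440].reshape(-1,3);q=p[abs(p[:,2]-.167)<.008]
for y in(-.18,-.1,0,.1,.15):
    s=q[abs(q[:,1]-y)<.02];print("rack x range",y,s[:,0].min().round(4),s[:,0].max().round(4))
# hook
p=P[205:295,245:295].reshape(-1,3);q=p[(p[:,2]>.04)&(p[:,2]<.052)]
for x in np.arange(.36,.53,.02):
    s=q[abs(q[:,0]-x)<.01];print("hook",x.round(3),len(s),s[:,1].min().round(4),s[:,1].max().round(4))
print(np.percentile(q[:,0],[0,1,99,100]))
g=cv2.cvtColor(im,cv2.COLOR_RGB2HSV);print(im[250,268],im[250,258],im[280,268])
```

```text
cover corners [[ 847.5   72. ]
 [ 855.3 -170. ]
 [ 745.7 -172.7]
 [ 736.    70.3]] [796.1 -50.1]
len,yaw 242.0 1.84
len,yaw 243.2 2.29
plate pts 1213 [ 741. -174.   73.] [856.  73.  85.] ((798.7342529296875, -49.611053466796875), (110.1030044555664, 245.98280334472656), 1.8134931325912476)
handle 136 [[789. -88. 104.]
 [805. -13. 113.]] [ 0.7971066  -0.04921353  0.10852453]
rack x range -0.18 0.6914 0.9111
rack x range -0.1 0.6927 0.9129
rack x range 0 0.6945 0.9152
rack x range 0.1 0.6959 0.9176
rack x range 0.15 0.6967 0.9179
hook 0.36 39 0.2741 0.2969
hook 0.38 47 0.2736 0.2964
hook 0.4 48 0.2732 0.2931
hook 0.42 46 0.2704 0.293
hook 0.44 49 0.2701 0.293
hook 0.46 52 0.2696 0.2931
hook 0.48 47 0.2694 0.2924
hook 0.5 46 0.2605 0.2923
hook 0.52 23 0.2601 0.2974
[0.35288387 0.35577577 0.51351765 0.51373001]
[210 208 204] [176 177 173] [191 193 188]
```

Add to h.py:
```python
def to(x,y,z,yaw):
    """remaining shift (units of 10cm) and turn (units of 30deg) so grasp point is at x,y,z, tool y at yaw deg, tool down"""
    from scipy.spatial.transform import Rotation as Ro
    o=manip.get_obs(); q=o["ee_rot"]; M=Ro.from_quat([q[1],q[2],q[3],q[0]])
    a=np.radians(yaw); ty=np.array([np.cos(a),np.sin(a),0]); tz=np.array([0,0,-1.]); T=Ro.from_matrix(np.stack([np.cross(ty,tz),ty,tz],1))
    rv=(T*M.inv()).as_rotvec(degrees=True)/30
    print("shift",((np.array([x,y,z+.155])-o["ee_pos"])*10).round(3),"turn",rv.round(3),"t",round(o["time"],2),"gap",round(o["finger_gap"],4),"ff",round(float(o["finger_force"]),1),"F",o["force"].round(1),"j6",o["joint_positions"][5].round(2))
```

```text
(no output)
```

Request:
send_rows(moves=[[[0.25,0.93,0],[0,0,0.645],0.65],[[0.25,0.93,0],[0,0,0.645],0.65],[[0.25,0.93,0],[0,0,0.645],0.65],[[0.25,0.93,0],[0,0,0.645],0.65]], grip_force=80)

```text
time: 0.43
ee_pos: [0.2198, -0.3648, 0.4043]
ee_rot: [-0.001, 0.932, 0.363, 0.0]
force: [-0.2, -1.5, 0.2]
finger_gap: 0.0553
finger_force: 0.0
```

Request:
send_rows(moves=[[[0.25,0.93,0],[0,0,0.645],0.65],[[0.25,0.93,0],[0,0,0.645],0.65],[[0.25,0.93,0],[0,0,0.645],0.65],[[0.25,0.93,0],[0,0,0.645],0.65]])

```text
time: 0.77
ee_pos: [0.2448, -0.2729, 0.4047]
ee_rot: [-0.0, 0.858, 0.514, 0.0]
force: [-0.4, 0.1, -0.2]
finger_gap: 0.0557
finger_force: 0.0
```

Request:
send_rows(moves=[[[0.25,0.93,0],[0,0,0.645],0.65],[[0.25,0.93,0],[0,0,0.645],0.65],[[0.25,0.93,0],[0,0,0.645],0.65],[[0.25,0.93,0],[0,0,0.645],0.65]])

```text
time: 1.1
ee_pos: [0.2702, -0.1807, 0.4049]
ee_rot: [0.0, 0.76, 0.65, 0.0]
force: [0.5, 0.0, 0.1]
finger_gap: 0.0554
finger_force: 0.0
```

Request:
send_rows(moves=[[[0.25,0.93,0],[0,0,0.645],0.65],[[0.25,0.93,0],[0,0,0.645],0.65],[[0.25,0.93,0],[0,0,0.645],0.65],[[0.25,0.93,0],[0,0,0.645],0.65]])

```text
time: 1.43
ee_pos: [0.2958, -0.088, 0.4049]
ee_rot: [0.001, 0.64, 0.768, 0.0]
force: [0.3, -0.8, -0.6]
finger_gap: 0.0556
finger_force: 0.0
```

Request:
send_rows(moves=[[[0.25,0.93,0],[0,0,0.645],0.65],[[0.25,0.93,0],[0,0,0.645],0.65],[[0.25,0.93,0],[0,0,0.645],0.65],[[0.25,0.93,0],[0,0,0.645],0.65]])

```text
time: 1.77
ee_pos: [0.3213, 0.005, 0.4048]
ee_rot: [0.001, 0.502, 0.865, 0.0]
force: [0.4, -1.0, 0.4]
finger_gap: 0.0555
finger_force: 0.0
```

Request:
send_rows(moves=[[[0.25,0.93,0],[0,0,0.645],0.65],[[0.25,0.93,0],[0,0,0.645],0.65],[[0.25,0.93,0],[0,0,0.645],0.65],[[0.25,0.93,0],[0,0,0.645],0.65]])

```text
time: 2.1
ee_pos: [0.3466, 0.0979, 0.4046]
ee_rot: [0.0, 0.351, 0.937, -0.0]
force: [0.0, 0.3, 0.1]
finger_gap: 0.0556
finger_force: 0.0
```

Request:
send_rows(moves=[[[0.25,0.93,0],[0,0,0.645],0.65],[[0.25,0.93,0],[0,0,0.645],0.65],[[0.25,0.93,0],[0,0,0.645],0.65],[[0.25,0.93,0],[0,0,0.645],0.65]])

```text
time: 2.43
ee_pos: [0.3716, 0.1907, 0.4043]
ee_rot: [0.0, 0.189, 0.982, -0.0]
force: [1.1, -0.2, -0.3]
finger_gap: 0.0555
finger_force: 0.0
```

Request:
send_rows(moves=[[[0.25,0.93,0],[0,0,0.645],0.65],[[0.25,0.93,0],[0,0,0.645],0.65],[[0.25,0.93,0],[0,0,0.645],0.65],[[0.25,0.93,0],[0,0,0.645],0.65]])

```text
time: 2.77
ee_pos: [0.3965, 0.2834, 0.4041]
ee_rot: [0.0, 0.022, 1.0, -0.0]
force: [-0.9, -0.5, -0.4]
finger_gap: 0.0555
finger_force: 0.0
```

```bash
python3 -c "
from h import *
to(.397,.284,.038,88)"
```

```text
shift [ 0.005  0.006 -2.111] turn [0.002 0.    0.017] t 2.77 gap 0.0555 ff 0.0 F [-0.9 -0.5 -0.4] j6 0.66
```

Request:
send_rows(moves=[[[0,0,-1],[0,0,0.02],0.65],[[0,0,-1],[0,0,0.02],0.65],[[0,0,-1],[0,0,0.02],0.65]])

```text
time: 3.02
ee_pos: [0.3936, 0.2792, 0.3002]
ee_rot: [-0.003, 0.02, 1.0, -0.003]
force: [-0.4, -0.8, 0.2]
finger_gap: 0.0555
finger_force: 0.0
```

Request:
send_rows(moves=[[[0,0,-0.6],[0,0,0],0.65],[[0,0,-0.9],[0,0,0],0.65],[[0,0,-1],[0,0,0],0.65],[[0,0,-1],[0,0,0],0.65]])

```text
time: 3.35
ee_pos: [0.393, 0.2788, 0.2006]
ee_rot: [-0.004, 0.019, 1.0, -0.004]
force: [-1.4, -0.1, -0.3]
finger_gap: 0.0558
finger_force: 0.0
```

Request:
send_rows(moves=[[[0,0,-0.11],[0,0,0],0.65],[[0,0,-0.11],[0,0,0],0.65],[[0,0,-0.11],[0,0,0],0],[[0,0,-0.11],[0,0,0],0],[[0,0,-0.11],[0,0,0],0],[[0,0,-0.11],[0,0,0],0],[[0,0,-0.11],[0,0,0],0],[[0,0,-0.11],[0,0,0],0],[[0,0,-0.11],[0,0,0],0]], grip_force=100)

```text
time: 4.1
ee_pos: [0.3953, 0.2832, 0.1957]
ee_rot: [0.002, 0.016, 1.0, 0.0]
force: [-0.0, -2.7, 6.9]
finger_gap: 0.0218
finger_force: 98.6
```

Request:
send_rows(moves=[[[0,0,0.2],[0,0,0],0],[[0,0,0.5],[0,0,0],0],[[0,0,0.8],[0,0,0],0],[[0,0,1],[0,0,0],0],[[0,0,1],[0,0,0],0],[[0,0,1],[0,0,0],0]])

```text
time: 4.6
ee_pos: [0.3949, 0.2836, 0.2951]
ee_rot: [0.001, 0.015, 1.0, 0.001]
force: [0.2, 0.1, -2.8]
finger_gap: 0.0218
finger_force: 98.8
```

Run:
```python
from h import *
to(.397,.284,.138,88)
im,d,K,R,t=cam("top"); P=cloud(d,K,R,t)
save(cv2.resize(im[190:300,220:320],None,fx=5,fy=5,interpolation=2),"hooklift")
p=P[190:300,225:310].reshape(-1,3);q=p[(p[:,2]>.11)&(p[:,2]<.16)&(p[:,0]>.45)]
print(len(q),np.percentile(q,[2,50,98],axis=0).round(4))
```

```text
shift [ 0.021  0.004 -0.021] turn [-0.004  0.005 -0.009] t 4.6 gap 0.0218 ff 98.8 F [ 0.2  0.1 -2.8] j6 0.65
206 [[0.4519 0.2643 0.1401]
 [0.484  0.2822 0.1453]
 [0.5134 0.2949 0.1498]]
```

View pics/hooklift.png

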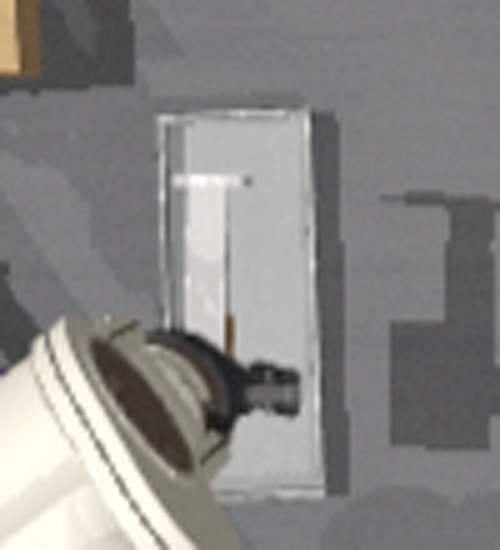

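The hook is held level in the gripper, with its toe forward at crop (210,180). The tray is undisturbed.

Request:
send_rows(moves=[[[0,-0.4,0],[0,0,0.13],0],[[0,-0.85,0],[0,0,0.13],0],[[0,-0.85,0],[0,0,0.13],0]])

```text
time: 4.9
ee_pos: [0.3923, 0.1933, 0.291]
ee_rot: [-0.004, -0.017, 1.0, -0.004]
force: [-0.3, -0.6, -3.5]
finger_gap: 0.0223
finger_force: 99.4
```

Request:
send_rows(moves=[[[0,-0.4,0],[0,0,0],0],[[0,-0.85,0],[0,0,0],0],[[0,-0.85,0],[0,0,0],0]])

```text
time: 5.15
ee_pos: [0.3927, 0.1084, 0.2916]
ee_rot: [-0.003, -0.016, 1.0, -0.003]
force: [-0.8, -0.9, -2.0]
finger_gap: 0.0218
finger_force: 100.0
```

Request:
send_rows(moves=[[[0,-0.4,0],[0,0,0],0],[[0,-0.85,0],[0,0,0],0],[[0,-0.85,0],[0,0,0],0]])

```text
time: 5.4
ee_pos: [0.3932, 0.0236, 0.292]
ee_rot: [-0.002, -0.015, 1.0, -0.002]
force: [0.1, -0.3, -3.7]
finger_gap: 0.0223
finger_force: 100.4
```

Request:
send_rows(moves=[[[0,-0.4,-0.08],[0,0,0],0],[[0,-0.85,-0.15],[0,0,0],0],[[0,-0.85,-0.15],[0,0,0],0],[[0,-0.85,-0.15],[0,0,0],0],[[0,-0.85,-0.15],[0,0,0],0]])

```text
time: 5.82
ee_pos: [0.3939, -0.0565, 0.2776]
ee_rot: [-0.002, -0.018, 1.0, 0.001]
force: [-0.2, -0.4, -2.6]
finger_gap: 0.0223
finger_force: 100.5
```

Request:
send_rows(moves=[[[0.3,0,0],[0,0,0],0],[[0.6,0,0],[0,0,0],0],[[0.8,0,0],[0,0,0],0],[[0.8,0,0],[0,0,0],0],[[0.8,0,0],[0,0,0],0],[[0.8,0,0],[0,0,0],0]])

```text
time: 6.32
ee_pos: [0.4738, -0.055, 0.2779]
ee_rot: [-0.002, -0.02, 1.0, 0.0]
force: [0.4, 0.0, -3.4]
finger_gap: 0.022
finger_force: 100.4
```

Run:
```python
from h import *
to(.617,-.056,.2796-.155,91.8)
im,d,K,R,t=cam("top"); P=cloud(d,K,R,t)
p=P[160:260,285:440].reshape(-1,3);q=p[(p[:,2]>.10)&(p[:,2]<.15)&(p[:,0]>.55)&(p[:,0]<.66)]
q=q[abs(q[:,1]+.052)<.04]
print(len(q),np.percentile(q,[1,50,99],axis=0).round(4))
for x in(.555,.575,.595):
    s=q[abs(q[:,0]-x)<.01];print(x,s[:,1].min().round(4),s[:,1].max().round(4),np.median(s[:,2]).round(4)) if len(s) else 0
```

```text
shift [ 1.432 -0.01   0.017] turn [-0.001 -0.006 -0.018] t 6.32 gap 0.022 ff 100.4 F [ 0.4  0.  -3.4] j6 -0.16
135 [[ 0.5519 -0.0677  0.1016]
 [ 0.5731 -0.0497  0.1271]
 [ 0.5935 -0.0297  0.1323]]
0.555 -0.0619 -0.0381 0.1275
0.575 -0.0601 -0.0379 0.1274
0.595 -0.0686 -0.0288 0.1259
```

Request:
send_rows(moves=[[[0.3,0,0],[0,0,0],0],[[0.6,0,0],[0,0,0],0],[[0.9,0,0],[0,0,0],0],[[1,0,0],[0,0,0],0],[[1,0,0],[0,0,0],0]])

```text
time: 6.78
ee_pos: [0.5762, -0.056, 0.2786]
ee_rot: [0.001, -0.02, 1.0, -0.0]
force: [-0.2, -0.8, -2.8]
finger_gap: 0.0221
finger_force: 100.5
```

Request:
send_rows(moves=[[[0.2,0,0],[0,0,0],0],[[0.4,0,0],[0,0,0],0],[[0.42,0,0],[0,0,0],0],[[0.42,0,0],[0,0,0],0],[[0.42,0,0],[0,0,0],0]])

```text
time: 7.2
ee_pos: [0.6151, -0.0563, 0.2782]
ee_rot: [-0.001, -0.019, 1.0, 0.0]
force: [-0.3, -1.1, -4.1]
finger_gap: 0.0223
finger_force: 100.5
```

Request:
send_rows(moves=[[[0,0,-0.1],[0,0,0],0],[[0,0,-0.2],[0,0,0],0],[[0,0,-0.25],[0,0,0],0],[[0,0,-0.3],[0,0,0],0],[[0,0,-0.33],[0,0,0],0],[[0,0,-0.37],[0,0,0],0],[[0,0,-0.37],[0,0,0],0],[[0,0,-0.37],[0,0,0],0]])

```text
time: 7.87
ee_pos: [0.6166, -0.0566, 0.2415]
ee_rot: [-0.0, -0.019, 1.0, 0.0]
force: [-1.3, 0.5, -3.5]
finger_gap: 0.0223
finger_force: 100.5
```

Run:
```python
from h import *
to(.616,-.056,.2406-.155,91.8)
```

```text
shift [-0.006  0.006 -0.009] turn [-0.    -0.001 -0.013] t 7.87 gap 0.0223 ff 100.5 F [-1.3  0.5 -3.5] j6 -0.13
```

Request:
send_rows(moves=[[[-0.05,0,0],[0,0,0],0],[[-0.1,0,0],[0,0,0],0],[[-0.15,0,0],[0,0,0],0],[[-0.2,0,0],[0,0,0],0],[[-0.25,0,0],[0,0,0],0],[[-0.3,0,0],[0,0,0],0]])

```text
time: 8.37
ee_pos: [0.5865, -0.0566, 0.2421]
ee_rot: [0.001, -0.019, 1.0, -0.0]
force: [3.5, -0.9, -4.9]
finger_gap: 0.0224
finger_force: 100.2
```

Run:
```python
from h import *
to(.616,-.056,.2406-.155,91.8)
```

```text
shift [ 0.295  0.006 -0.015] turn [ 0.     0.003 -0.014] t 8.37 gap 0.0224 ff 100.2 F [ 3.5 -0.9 -4.9] j6 -0.13
```

Request:
send_rows(moves=[[[-0.08,0,0],[0,0,0],0],[[-0.16,0,0],[0,0,0],0],[[-0.24,0,0],[0,0,0],0],[[-0.32,0,0],[0,0,0],0],[[-0.4,0,0],[0,0,0],0],[[-0.48,0,0],[0,0,0],0],[[-0.56,0,0],[0,0,0],0],[[-0.64,0,0],[0,0,0],0],[[-0.72,0,0],[0,0,0],0],[[-0.8,0,0],[0,0,0],0],[[-0.86,0,0],[0,0,0],0]])

```text
time: 9.28
ee_pos: [0.4998, -0.0566, 0.2419]
ee_rot: [0.0, -0.019, 1.0, -0.0]
force: [4.8, 0.3, -2.4]
finger_gap: 0.0221
finger_force: 100.3
```

Request:
send_rows(moves=[[[-0.06,0,0],[0,0,0],0],[[-0.14,0,0],[0,0,0],0],[[-0.22,0,0],[0,0,0],0],[[-0.3,0,0],[0,0,0],0],[[-0.38,0,0],[0,0,0],0],[[-0.46,0,0],[0,0,0],0],[[-0.54,0,0],[0,0,0],0],[[-0.62,0,0],[0,0,0],0],[[-0.7,0,0],[0,0,0],0],[[-0.76,0,0],[0,0,0],0],[[-0.8,0,0],[0,0,0],0],[[-0.82,0,0],[0,0,0],0],[[-0.83,0,0],[0,0,0],0],[[-0.83,0,0],[0,0,0],0],[[-0.83,0,0],[0,0,0],0]])

```text
time: 10.53
ee_pos: [0.4174, -0.0565, 0.2417]
ee_rot: [-0.0, -0.019, 1.0, 0.0]
force: [3.6, 0.6, -1.6]
finger_gap: 0.0223
finger_force: 100.6
```

Run:
```python
from h import *
to(.415,-.056,.2406-.155,91.8)
im,d,K,R,t=cam("top"); P=cloud(d,K,R,t)
save(cv2.resize(im[110:290,285:445],None,fx=3.3,fy=3.3,interpolation=2),"dragged")
p=P[120:240,300:430].reshape(-1,3);q=p[(abs(p[:,2]-.079)<.006)&(p[:,0]>.553)&(p[:,0]<.685)]
print(len(q),cv2.minAreaRect((q[:,:2]*1e3).astype(np.float32)))
```

```text
shift [-0.024  0.005 -0.011] turn [-0.    -0.001 -0.014] t 10.53 gap 0.0223 ff 100.6 F [ 3.6  0.6 -1.6] j6 -0.17
2487 ((607.9863891601562, -45.38141632080078), (109.03009033203125, 246.1638946533203), 4.338435173034668)
```

View pics/dragged.png

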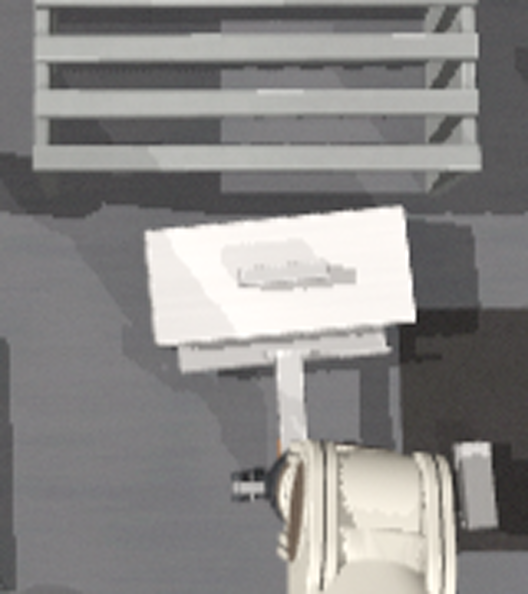

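The tote is now fully in front of the rack, its cover still seated and turned about 4°. The hook is still in the lip at crop (288,350). Next I release the hook and carry it back.

Request:
send_rows(moves=[[[0.04,0,0],[0,0,0],0],[[0.08,0,0],[0,0,0],0],[[0.08,0,0.1],[0,0,0],0],[[0.08,0,0.25],[0,0,0],0],[[0.08,0,0.45],[0,0,0],0],[[0.08,0,0.7],[0,0,0],0],[[0.08,0,0.7],[0,0,0],0]])

```text
time: 11.17
ee_pos: [0.4269, -0.0568, 0.3149]
ee_rot: [0.002, -0.019, 1.0, -0.001]
force: [1.4, -0.1, -2.6]
finger_gap: 0.0223
finger_force: 100.7
```

Request:
send_rows(moves=[[[-0.3,0.2,0],[0,0,-0.12],0],[[-0.31,0.5,0],[0,0,-0.12],0],[[-0.31,0.85,0],[0,0,-0.12],0],[[-0.31,0.85,0],[0,0,-0.12],0]])

```text
time: 11.5
ee_pos: [0.3935, 0.0323, 0.3104]
ee_rot: [-0.001, 0.009, 1.0, 0.001]
force: [-0.3, -1.2, -2.1]
finger_gap: 0.022
finger_force: 100.5
```

Request:
send_rows(moves=[[[0,0.4,0],[0,0,0],0],[[0,0.85,0],[0,0,0],0],[[0,0.85,0],[0,0,0],0]])

```text
time: 11.75
ee_pos: [0.3944, 0.1179, 0.3108]
ee_rot: [-0.001, 0.009, 1.0, 0.002]
force: [0.1, -1.0, -2.7]
finger_gap: 0.0223
finger_force: 100.7
```

Request:
send_rows(moves=[[[0,0.4,0],[0,0,0],0],[[0,0.85,0],[0,0,0],0],[[0,0.85,0],[0,0,0],0]])

```text
time: 12.0
ee_pos: [0.3948, 0.2032, 0.3108]
ee_rot: [-0.0, 0.009, 1.0, 0.002]
force: [1.3, -0.3, -2.5]
finger_gap: 0.0222
finger_force: 100.8
```

Request:
send_rows(moves=[[[0,0.4,0],[0,0,0],0],[[0,0.8,0],[0,0,0],0],[[0,0.8,0],[0,0,0],0],[[0,0.8,0],[0,0,0],0]])

```text
time: 12.33
ee_pos: [0.3943, 0.2798, 0.3102]
ee_rot: [-0.001, 0.01, 1.0, -0.001]
force: [-0.3, -0.5, -3.0]
finger_gap: 0.0223
finger_force: 100.9
```

Run:
```python
from h import *
to(.395,.283,.0407,87.8)
im,d,K,R,t=cam("top"); P=cloud(d,K,R,t)
p=P[190:300,225:310].reshape(-1,3);q=p[(p[:,2]>.125)&(p[:,2]<.18)&(p[:,0]>.45)]
print(len(q),np.percentile(q,[2,50,98],axis=0).round(4))
p=P[120:240,300:430].reshape(-1,3);q=p[(abs(p[:,2]-.079)<.006)&(p[:,0]>.553)&(p[:,0]<.685)]
print(len(q),cv2.minAreaRect((q[:,:2]*1e3).astype(np.float32)))
q=p[(abs(p[:,2]-.110)<.006)];print("handle",len(q),cv2.minAreaRect((q[:,:2]*1e3).astype(np.float32)))
```

```text
shift [ 0.007  0.032 -1.145] turn [ 0.003 -0.004 -0.035] t 12.33 gap 0.0223 ff 100.9 F [-0.3 -0.5 -3. ] j6 0.64
193 [[0.4525 0.2588 0.1534]
 [0.4844 0.2778 0.1601]
 [0.5133 0.2918 0.1652]]
2497 ((608.1223754882812, -45.52604675292969), (109.27299499511719, 246.4527130126953), 4.401922225952148)
handle 158 ((682.4437866210938, -35.31361389160156), (173.15362548828125, 378.5538635253906), 10.43598747253418)
```

Request:
send_rows(moves=[[[0,0.03,-0.3],[0,0,-0.03],0],[[0,0.03,-0.65],[0,0,-0.03],0],[[0,0.03,-0.9],[0,0,-0.03],0],[[0,0.03,-1],[0,0,-0.03],0],[[0,0.03,-1],[0,0,-0.03],0]])

```text
time: 12.8
ee_pos: [0.3933, 0.2791, 0.2088]
ee_rot: [-0.003, 0.021, 1.0, -0.002]
force: [-0.4, -0.6, -3.3]
finger_gap: 0.0221
finger_force: 100.8
```

Request:
send_rows(moves=[[[0,0,-0.05],[0,0,0],0],[[0,0,-0.1],[0,0,0],0],[[0,0,-0.15],[0,0,0],0],[[0,0,-0.15],[0,0,0],0.2],[[0,0,-0.15],[0,0,0],0.4],[[0,0,-0.15],[0,0,0],0.65],[[0,0,-0.15],[0,0,0],0.65],[[0,0,-0.15],[0,0,0],0.65]])

```text
time: 13.47
ee_pos: [0.395, 0.2818, 0.1975]
ee_rot: [0.001, 0.02, 1.0, 0.001]
force: [-0.3, 0.7, -0.1]
finger_gap: 0.0555
finger_force: 0.0
```

Request:
send_rows(moves=[[[0,0,0.3],[0,0,0],0.65],[[0,0,0.7],[0,0,0],0.65],[[0,0,1],[0,0,0],0.65],[[0,0,1],[0,0,0],0.65]])

```text
time: 13.8
ee_pos: [0.3967, 0.283, 0.3035]
ee_rot: [0.005, 0.02, 1.0, 0.004]
force: [0.5, 1.2, -0.4]
finger_gap: 0.0554
finger_force: 0.0
```

Request:
send_rows(moves=[[[0.5,-0.8,0],[0,0,-0.7],0.65],[[0.5,-0.8,0],[0,0,-0.7],0.65],[[0.5,-0.8,0],[0,0,-0.7],0.65],[[0.5,-0.8,0],[0,0,-0.7],0.65]])

```text
time: 14.13
ee_pos: [0.4459, 0.1993, 0.2969]
ee_rot: [0.001, 0.205, 0.979, 0.0]
force: [-0.4, 0.8, 0.0]
finger_gap: 0.0555
finger_force: 0.0
```

Request:
send_rows(moves=[[[0.5,-0.8,0],[0,0,-0.7],0.65],[[0.5,-0.8,0],[0,0,-0.7],0.65],[[0.5,-0.8,0],[0,0,-0.7],0.65],[[0.5,-0.8,0],[0,0,-0.7],0.65]])

```text
time: 14.47
ee_pos: [0.4957, 0.1199, 0.2966]
ee_rot: [0.0, 0.379, 0.925, 0.0]
force: [0.0, 1.0, -0.2]
finger_gap: 0.0554
finger_force: 0.0
```

Request:
send_rows(moves=[[[0.5,-0.8,0],[0,0,-0.7],0.65],[[0.5,-0.8,0],[0,0,-0.7],0.65],[[0.5,-0.8,0],[0,0,-0.7],0.65],[[0.5,-0.8,0],[0,0,-0.7],0.65]])

```text
time: 14.8
ee_pos: [0.5456, 0.0405, 0.2965]
ee_rot: [0.0, 0.54, 0.842, 0.0]
force: [0.5, 0.1, 0.2]
finger_gap: 0.0552
finger_force: 0.0
```

Run:
```python
from h import *
to(.608,-.0455,.103,4.4)
im,d,K,R,t=cam("top"); P=cloud(d,K,R,t)
p=P[205:295,245:295].reshape(-1,3);q=p[(p[:,2]>.035)&(p[:,2]<.056)]
print(len(q),np.percentile(q,[2,50,98],axis=0).round(4),cv2.minAreaRect((q[:,:2]*1e3).astype(np.float32)))
```

```text
shift [ 0.624 -0.86  -0.385] turn [-0.     0.001 -0.674] t 14.8 gap 0.0552 ff 0.0 F [0.5 0.1 0.2] j6 1.21
421 [[0.3561 0.2665 0.0398]
 [0.4343 0.2805 0.0461]
 [0.5132 0.2957 0.0517]] ((433.03936767578125, 277.4721984863281), (37.72038269042969, 161.15406799316406), 89.6688232421875)
```

Request:
send_rows(moves=[[[0.62,-0.86,0],[0,0,-0.67],0.65],[[0.62,-0.86,0],[0,0,-0.67],0.65],[[0.62,-0.86,0],[0,0,-0.67],0.65],[[0.62,-0.86,0],[0,0,-0.67],0.65],[[0.62,-0.86,0],[0,0,-0.67],0.65],[[0.62,-0.86,0],[0,0,-0.67],0.65]])

```text
time: 15.35
ee_pos: [0.6057, -0.0425, 0.2962]
ee_rot: [-0.001, 0.676, 0.737, -0.0]
force: [-0.4, 0.1, 0.2]
finger_gap: 0.0554
finger_force: 0.0
```

Request:
send_rows(moves=[[[0,0,-0.2],[0,0,0],0.65],[[0,0,-0.3],[0,0,0],0.65],[[0,0,-0.36],[0,0,0],0.65],[[0,0,-0.36],[0,0,0],0.65],[[0,0,-0.36],[0,0,0],0.65]])

```text
time: 15.77
ee_pos: [0.6062, -0.0437, 0.2605]
ee_rot: [-0.001, 0.677, 0.736, -0.0]
force: [-0.3, -0.2, 0.1]
finger_gap: 0.0557
finger_force: 0.0
```

Run:
```python
from h import *
to(.608,-.0455,.103,4.4)
```

```text
shift [ 0.018 -0.018 -0.025] turn [-0.    -0.002 -0.01 ] t 15.77 gap 0.0557 ff 0.0 F [-0.3 -0.2  0.1] j6 1.42
```

Request:
send_rows(moves=[[[0.02,-0.02,-0.02],[0,0,0],0.65],[[0.02,-0.02,-0.02],[0,0,0],0.4],[[0.02,-0.02,-0.02],[0,0,0],0],[[0.02,-0.02,-0.02],[0,0,0],0],[[0.02,-0.02,-0.02],[0,0,0],0],[[0.02,-0.02,-0.02],[0,0,0],0],[[0.02,-0.02,-0.02],[0,0,0],0],[[0.02,-0.02,-0.02],[0,0,0],0]], grip_force=80)

```text
time: 16.43
ee_pos: [0.6087, -0.0467, 0.2593]
ee_rot: [0.0, 0.678, 0.735, 0.0]
force: [-2.0, 0.2, 4.7]
finger_gap: 0.0142
finger_force: 78.6
```

Request:
send_rows(moves=[[[0,0,0.1],[0,0,0],0],[[0,0,0.2],[0,0,0],0],[[0,0,0.3],[0,0,0],0],[[0,0,0.5],[0,0,0],0],[[0,0,0.5],[0,0,0],0]])

```text
time: 16.85
ee_pos: [0.61, -0.0466, 0.3133]
ee_rot: [0.003, 0.678, 0.735, 0.002]
force: [1.7, -0.7, -0.8]
finger_gap: 0.0142
finger_force: 78.3
```

Run:
```python
from h import *
to(.39,.04,.15,4)
im,d,K,R,t=cam("top");P=cloud(d,K,R,t)
save(cv2.resize(im[110:290,285:445],None,fx=3.3,fy=3.3,interpolation=2),"lifted")
p=P[120:240,300:430].reshape(-1,3);q=p[(abs(p[:,2]-.129)<.012)&(p[:,0]<.69)&(p[:,0]>.54)]
print(len(q),np.median(q,0),cv2.minAreaRect((q[:,:2]*1e3).astype(np.float32)))
```

```text
shift [-2.2    0.866 -0.083] turn [ 0.001  0.014 -0.02 ] t 16.85 gap 0.0142 ff 78.3 F [ 1.7 -0.7 -0.8] j6 1.41
1253 [0.60397054 0.02373393 0.13253922] ((607.740234375, 18.517765045166016), (108.12005615234375, 113.77850341796875), 4.397981643676758)
```

View pics/lifted.png

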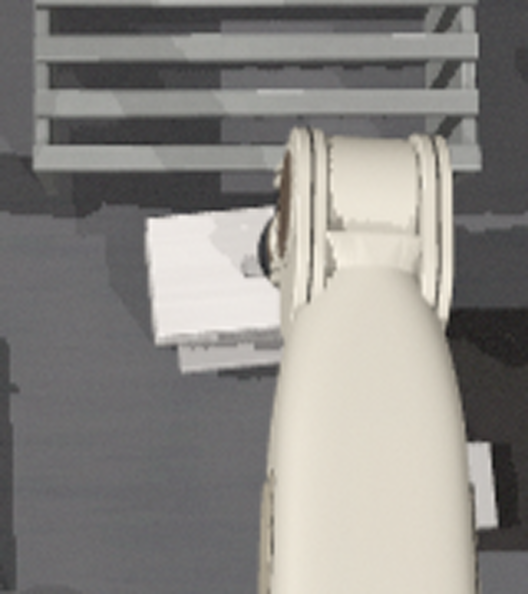

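Request:
send_rows(moves=[[[-0.3,0.1,0],[0,0,0],0],[[-0.6,0.25,0],[0,0,0],0],[[-0.9,0.4,0],[0,0,0],0],[[-1,0.43,0],[0,0,0],0]])

```text
time: 17.23
ee_pos: [0.5042, -0.0021, 0.3071]
ee_rot: [-0.003, 0.678, 0.735, -0.002]
force: [-1.2, -0.9, -2.6]
finger_gap: 0.0142
finger_force: 78.7
```

Request:
send_rows(moves=[[[-0.3,0.1,0],[0,0,0],0],[[-0.6,0.25,0],[0,0,0],0],[[-0.9,0.4,0],[0,0,0],0],[[-1,0.44,0],[0,0,0],0],[[-1,0.44,0],[0,0,0],0]])

```text
time: 17.65
ee_pos: [0.4057, 0.0411, 0.308]
ee_rot: [-0.001, 0.677, 0.736, -0.001]
force: [0.1, -0.5, -1.9]
finger_gap: 0.015
finger_force: 78.9
```

Request:
send_rows(moves=[[[-0.2,0,-0.2],[0,0,0],0],[[-0.2,0,-0.5],[0,0,0],0],[[-0.2,0,-0.8],[0,0,0],0],[[-0.2,0,-1],[0,0,0],0],[[-0.2,0,-1],[0,0,0],0],[[-0.2,0,-1],[0,0,0],0]])

```text
time: 18.15
ee_pos: [0.3889, 0.0402, 0.2081]
ee_rot: [-0.001, 0.678, 0.735, -0.001]
force: [0.5, 0.2, -2.0]
finger_gap: 0.0142
finger_force: 78.9
```

Run:
```python
from h import *
to(.39,.04,.1933-.155,4)
```

```text
shift [ 0.011 -0.002 -0.148] turn [ 0.001 -0.004 -0.019] t 18.15 gap 0.0142 ff 78.9 F [ 0.5  0.2 -2. ] j6 1.59
```

Request:
send_rows(moves=[[[0,0,-0.07],[0,0,0],0],[[0,0,-0.12],[0,0,0],0],[[0,0,-0.15],[0,0,0],0],[[0,0,-0.16],[0,0,0],0],[[0,0,-0.16],[0,0,0],0.2],[[0,0,-0.16],[0,0,0],0.4],[[0,0,-0.16],[0,0,0],0.65],[[0,0,-0.16],[0,0,0],0.65]])

```text
time: 18.82
ee_pos: [0.3889, 0.0405, 0.1932]
ee_rot: [0.0, 0.678, 0.735, 0.0]
force: [0.4, 0.3, -0.3]
finger_gap: 0.0525
finger_force: 0.0
```

Request:
send_rows(moves=[[[0,0,0.2],[0,0,0],0.65],[[0,0,0.5],[0,0,0],0.65],[[0,0,0.9],[0,0,0],0.65],[[0,0,1],[0,0,0],0.65]])

```text
time: 19.15
ee_pos: [0.3903, 0.0406, 0.2977]
ee_rot: [0.003, 0.678, 0.735, 0.003]
force: [0.7, 1.3, -0.2]
finger_gap: 0.0555
finger_force: 0.0
```

Request:
send_rows(moves=[[[0,0,0.5],[0,0,0.3],0.65],[[0,0.5,0.5],[0,0,0.8],0.65],[[0,0.6,0.5],[0,0,0.8],0.65],[[0,0.6,0.5],[0,0,0.8],0.65],[[0,0.6,0.5],[0,0,0.8],0.65]])

```text
time: 19.57
ee_pos: [0.3887, 0.1012, 0.3434]
ee_rot: [0.001, 0.509, 0.861, 0.001]
force: [-0.2, 0.5, -0.6]
finger_gap: 0.0554
finger_force: 0.0
```

```bash
cat > look.py <<'E'
from h import *
import sys
im,d,K,R,t=cam("top");P=cloud(d,K,R,t)
def rect(b,z0,z1,x0,x1):
    p=P[b[2]:b[3],b[0]:b[1]].reshape(-1,3);q=p[(p[:,2]>z0)&(p[:,2]<z1)&(p[:,0]>x0)&(p[:,0]<x1)]
    if len(q)<20: return len(q)
    return len(q),np.median(q,0).round(4),cv2.minAreaRect((q[:,:2]*1e3).astype(np.float32))
M=((P[...,2]>.022)&(P[...,2]<.045)&(P[...,1]<-.13)&(P[...,1]>-.44)&(P[...,0]>.3)&(P[...,0]<.59)).astype(np.uint8)
n,l,s,c=cv2.connectedComponentsWithStats(M)
for i in range(1,n):
    if s[i,4]>100:
        q=P[l==i];print("tube?",s[i,4],cv2.minAreaRect((q[:,:2]*1e3).astype(np.float32)),q[:,2].mean().round(3))
print("tote rim/cover",rect((300,430,120,240),.06,.09,.545,.685))
print("cover on bench",rect((290,420,190,310),.008,.02,.3,.47))
if len(sys.argv)>1: save(im,sys.argv[1])
E
python3 look.py open0
```

```text
tube? 241 ((404.25054931640625, -237.12200927734375), (80.16627502441406, 29.681001663208008), 3.4101333618164062) 0.031
tube? 244 ((394.1777038574219, -350.0677490234375), (79.46575927734375, 30.024974822998047), 13.606484413146973) 0.031
tote rim/cover (357, array([ 0.6236, -0.0585,  0.0736]), ((608.6593017578125, -44.67858123779297), (108.36575317382812, 244.62327575683594), 4.594293117523193))
cover on bench (1431, array([ 0.4071, -0.007 ,  0.0118]), ((386.7572021484375, -25.146133422851562), (126.35372924804688, 374.3908996582031), 4.551557540893555))
```

View pics/open0.png

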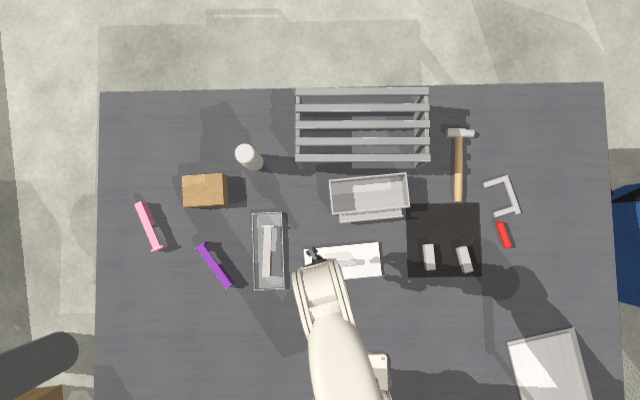

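The open tote is in front of the rack at (370,193), the cover lies right way up at (343,261), and both tubes are still on the mat.

Request:
send_rows(moves=[[[0.04,-0.84,0],[0,0,0.54],0.65],[[0.04,-0.84,0],[0,0,0.54],0.65],[[0.04,-0.84,0],[0,0,0.54],0.65]])

```text
time: 19.87
ee_pos: [0.3922, 0.0144, 0.3424]
ee_rot: [-0.0, 0.383, 0.924, -0.001]
force: [0.4, -0.5, 0.2]
finger_gap: 0.0553
finger_force: 0.0
```

Request:
send_rows(moves=[[[0.04,-0.84,0],[0,0,0.54],0.65],[[0.04,-0.84,0],[0,0,0.54],0.65],[[0.04,-0.84,0],[0,0,0.54],0.65]])

```text
time: 20.12
ee_pos: [0.3962, -0.0704, 0.3426]
ee_rot: [0.0, 0.25, 0.968, -0.001]
force: [1.5, 0.3, 0.4]
finger_gap: 0.0556
finger_force: 0.0
```

Request:
send_rows(moves=[[[0.04,-0.84,0],[0,0,0.54],0.65],[[0.04,-0.84,0],[0,0,0.54],0.65],[[0.04,-0.84,0],[0,0,0.54],0.65]])

```text
time: 20.37
ee_pos: [0.4003, -0.155, 0.3426]
ee_rot: [0.0, 0.112, 0.994, -0.001]
force: [0.9, 0.5, 0.4]
finger_gap: 0.0554
finger_force: 0.0
```

Request:
send_rows(moves=[[[0.03,-0.84,0],[0,0,0.54],0.65],[[0.03,-0.84,0],[0,0,0.54],0.65],[[0.03,-0.84,0],[0,0,0.54],0.65],[[0.03,-0.84,0],[0,0,0.54],0.65]])

```text
time: 20.7
ee_pos: [0.4031, -0.2386, 0.3422]
ee_rot: [-0.0, -0.027, 1.0, -0.0]
force: [-1.1, 0.9, 0.1]
finger_gap: 0.0553
finger_force: 0.0
```

Request:
send_rows(moves=[[[0,0,-0.5],[0,0,0],0.65],[[0,0,-1],[0,0,0],0.65],[[0,0,-1],[0,0,0],0.65],[[0,0,-1],[0,0,0],0.65]])

```text
time: 21.03
ee_pos: [0.4009, -0.2337, 0.2383]
ee_rot: [-0.005, -0.029, 1.0, 0.003]
force: [-1.6, 0.5, -1.1]
finger_gap: 0.0558
finger_force: 0.0
```

```bash
python3 - <<'E'
from h import *
to(.404,-.237,.025,93.5)
E
python3 look.py
```

```text
shift [ 0.031 -0.033 -0.583] turn [-0.011 -0.018  0.007] t 21.03 gap 0.0558 ff 0.0 F [-1.6  0.5 -1.1] j6 -0.59
tote rim/cover (364, array([ 0.6226, -0.0583,  0.0739]), ((608.6162719726562, -44.506202697753906), (108.41104125976562, 244.39137268066406), 4.539068222045898))
cover on bench (2211, array([0.3914, 0.0423, 0.012 ]), ((394.2564392089844, -9.230361938476562), (136.2818603515625, 406.99029541015625), 2.2941739559173584))
```

Request:
send_rows(moves=[[[0,0,-0.2],[0,0,0],0.65],[[0,0,-0.4],[0,0,0],0.65],[[0,0,-0.5],[0,0,0],0.65],[[0,0,-0.56],[0,0,0],0.65],[[0,0,-0.56],[0,0,0],0.65],[[0,0,-0.56],[0,0,0],0],[[0,0,-0.56],[0,0,0],0],[[0,0,-0.56],[0,0,0],0],[[0,0,-0.56],[0,0,0],0],[[0,0,-0.56],[0,0,0],0],[[0,0,-0.56],[0,0,0],0]])

```text
time: 22.0
ee_pos: [0.4044, -0.2361, 0.1886]
ee_rot: [0.002, -0.03, 1.0, -0.001]
force: [-0.5, -0.1, 6.6]
finger_gap: 0.026
finger_force: 79.6
```

Request:
send_rows(moves=[[[0,0,0.2],[0,0,0],0],[[0,0,0.5],[0,0,0],0],[[0,0,0.8],[0,0,0],0],[[0,0,1],[0,0,0],0],[[0,0,1],[0,0,0],0]])

```text
time: 22.42
ee_pos: [0.4053, -0.2366, 0.292]
ee_rot: [0.004, -0.03, 1.0, -0.003]
force: [0.4, 0.5, -1.5]
finger_gap: 0.0263
finger_force: 79.2
```

```bash
python3 - <<'E'
from h import *
to(.6046,.005,.032,94.5)
E
python3 look.py
```

```text
shift [ 1.993  2.416 -1.05 ] turn [0.009 0.017 0.037] t 22.42 gap 0.0263 ff 79.2 F [ 0.4  0.5 -1.5] j6 -0.59
tote rim/cover (360, array([ 0.6228, -0.0602,  0.074 ]), ((608.6195678710938, -44.64112091064453), (108.34264373779297, 244.49295043945312), 4.60734748840332))
cover on bench (2201, array([0.3918, 0.041 , 0.0119]), ((384.5379333496094, 0.8631744384765625), (163.6204833984375, 424.2049255371094), 0.9978651404380798))
```

Request:
send_rows(moves=[[[0.3,0.4,0],[0,0,0.035],0],[[0.66,0.8,0],[0,0,0.035],0],[[0.66,0.8,0],[0,0,0.035],0],[[0.66,0.8,0],[0,0,0.035],0]])

```text
time: 22.8
ee_pos: [0.4715, -0.1528, 0.2856]
ee_rot: [0.0, -0.041, 0.999, 0.001]
force: [-0.7, -0.8, -0.8]
finger_gap: 0.0264
finger_force: 79.3
```

Request:
send_rows(moves=[[[0.3,0.4,0],[0,0,0],0],[[0.66,0.8,0],[0,0,0],0],[[0.66,0.8,0],[0,0,0],0]])

```text
time: 23.05
ee_pos: [0.537, -0.0734, 0.2855]
ee_rot: [-0.0, -0.04, 0.999, 0.001]
force: [-0.1, -0.2, -1.7]
finger_gap: 0.0263
finger_force: 79.4
```

Request:
send_rows(moves=[[[0.3,0.4,0],[0,0,0],0],[[0.67,0.81,0],[0,0,0],0],[[0.67,0.81,0],[0,0,0],0],[[0.67,0.81,0],[0,0,0],0],[[0.67,0.81,0],[0,0,0],0]])

```text
time: 23.47
ee_pos: [0.6024, 0.0062, 0.2847]
ee_rot: [-0.002, -0.04, 0.999, -0.0]
force: [-0.3, -0.8, -1.2]
finger_gap: 0.0258
finger_force: 79.4
```

Run:
```python
from h import *
to(.6046,.005,.032,94.5)
```

```text
shift [ 0.022 -0.012 -0.977] turn [ 0.001 -0.006 -0.002] t 23.47 gap 0.0258 ff 79.4 F [-0.3 -0.8 -1.2] j6 -0.07
```

Request:
send_rows(moves=[[[0.02,0,-0.3],[0,0,0],0],[[0.02,0,-0.6],[0,0,0],0],[[0.02,0,-0.8],[0,0,0],0],[[0.02,0,-0.93],[0,0,0],0],[[0.02,0,-1],[0,0,0],0],[[0.02,0,-1],[0,0,0],0],[[0.02,0,-1],[0,0,0],0.3],[[0.02,0,-1],[0,0,0],0.5],[[0.02,0,-1],[0,0,0],0.6],[[0.02,0,-1],[0,0,0],0.6],[[0.02,0,-1],[0,0,0],0.6]])

```text
time: 24.38
ee_pos: [0.6044, 0.0048, 0.1866]
ee_rot: [-0.0, -0.038, 0.999, -0.0]
force: [-0.0, -0.5, 0.2]
finger_gap: 0.0515
finger_force: 0.0
```

Request:
send_rows(moves=[[[0,0,0.3],[0,0,0],0.65],[[0,0,0.7],[0,0,0],0.65],[[0,0,1],[0,0,0],0.65],[[0,0,1],[0,0,0],0.65]])

```text
time: 24.72
ee_pos: [0.6071, 0.0053, 0.2941]
ee_rot: [0.007, -0.039, 0.999, -0.0]
force: [1.4, -0.3, 0.9]
finger_gap: 0.0556
finger_force: 0.0
```

Request:
send_rows(moves=[[[-0.3,-0.5,0.2],[0,0,0],0.65],[[-0.7,-0.9,0.2],[0,0,0.1],0.65],[[-0.7,-0.9,0.2],[0,0,0.1],0.65],[[-0.7,-0.9,0.2],[0,0,0.1],0.65]])

```text
time: 25.05
ee_pos: [0.5311, -0.0881, 0.3069]
ee_rot: [-0.002, -0.062, 0.998, -0.001]
force: [0.1, 0.1, -1.1]
finger_gap: 0.0557
finger_force: 0.0
```

Request:
send_rows(moves=[[[-0.7,-0.9,0],[0,0,0.1],0.65],[[-0.7,-0.9,0],[0,0,0.1],0.65],[[-0.7,-0.9,0],[0,0,0.1],0.65],[[-0.7,-0.9,0],[0,0,0.1],0.65]])

```text
time: 25.38
ee_pos: [0.4617, -0.1776, 0.3063]
ee_rot: [-0.001, -0.088, 0.996, -0.0]
force: [-1.0, -0.1, -0.7]
finger_gap: 0.0556
finger_force: 0.0
```

```bash
python3 look.py tubeA
python3 - <<'E'
from h import *
to(.394,-.350,.026,104)
im=cv2.imread("pics/tubeA.png");cv2.imwrite("pics/tubeAc.png",cv2.resize(im[160:300,290:500],None,fx=3.5,fy=3.5,interpolation=2))
E
```

```text
tote rim/cover (361, array([ 0.6245, -0.0583,  0.0738]), ((608.7251586914062, -44.799476623535156), (108.59906005859375, 244.77626037597656), 4.579841136932373))
cover on bench (2221, array([0.3914, 0.0416, 0.012 ]), ((376.52838134765625, -0.040771484375), (146.2911376953125, 413.1614685058594), 5.288078308105469))
shift [-0.692 -1.737 -1.255] turn [-0.    -0.001  0.127] t 25.43 gap 0.056 ff 0.0 F [-0.   1.   0.7] j6 -0.54
```

View pics/tubeAc.png

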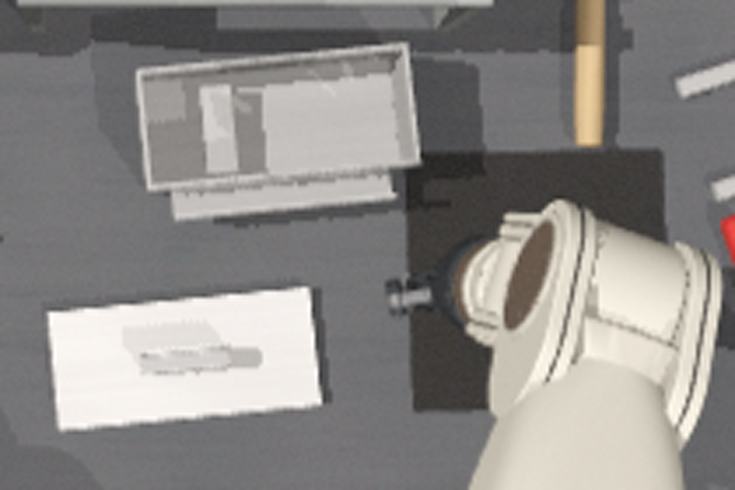

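Tube A lies in the tote at crop (218,125). The arm hides tube B in the top view, so I check it with the scene camera.

Run:
```python
from h import *
im,d,K,R,t=cam("scene");P=cloud(d,K,R,t)
M=((P[...,2]>.02)&(P[...,2]<.05)&(P[...,1]<-.18)&(P[...,1]>-.44)&(P[...,0]>.3)&(P[...,0]<.52)).astype(np.uint8)
n,l,s,c=cv2.connectedComponentsWithStats(M)
for i in range(1,n):
    if s[i,4]>40:
        q=P[l==i];print(s[i,4],cv2.minAreaRect((q[:,:2]*1e3).astype(np.float32)),q.min(0),q.max(0))
z=np.load("scene0.npz");P=cloud(z["d"],z["K"],z["R"],z["t"])
q=P[(P[...,2]>.02)&(P[...,2]<.05)&(P[...,1]<-.29)&(P[...,1]>-.42)&(P[...,0]>.3)&(P[...,0]<.47)];print("start",len(q),cv2.minAreaRect((q[:,:2]*1e3).astype(np.float32)))
```

```text
109 ((393.3116455078125, -351.5954895019531), (90.7069091796875, 27.782821655273438), 14.149589538574219) [ 0.35123796 -0.37343268  0.02010354] [ 0.43618266 -0.32708558  0.03963813]
start 106 ((392.6766357421875, -351.72955322265625), (86.77326965332031, 27.78575325012207), 14.16502571105957)
```

Request:
send_rows(moves=[[[-0.35,-0.87,0],[0,0,0.127],0.65],[[-0.35,-0.87,0],[0,0,0.127],0.65],[[-0.35,-0.87,0],[0,0,0.127],0.65]])

```text
time: 25.73
ee_pos: [0.4296, -0.2641, 0.3067]
ee_rot: [0.0, -0.123, 0.992, -0.001]
force: [0.5, 0.8, 0.7]
finger_gap: 0.0552
finger_force: 0.0
```

Request:
send_rows(moves=[[[-0.34,-0.87,0],[0,0,0],0.65],[[-0.34,-0.87,0],[0,0,0],0.65],[[-0.34,-0.87,-0.3],[0,0,0],0.65],[[-0.34,-0.87,-0.7],[0,0,0],0.65],[[-0.34,-0.87,-0.7],[0,0,0],0.65],[[-0.34,-0.87,-0.7],[0,0,0],0.65]])

```text
time: 26.23
ee_pos: [0.3955, -0.3471, 0.2346]
ee_rot: [-0.002, -0.125, 0.992, 0.003]
force: [-0.7, -0.5, 0.5]
finger_gap: 0.0553
finger_force: 0.0
```

```bash
python3 -c "
from h import *
to(.394,-.350,.026,104)"
```

```text
shift [-0.015 -0.029 -0.536] turn [-0.009 -0.009 -0.011] t 26.23 gap 0.0553 ff 0.0 F [-0.7 -0.5  0.5] j6 -0.97
```

Request:
send_rows(moves=[[[-0.01,-0.01,-0.2],[0,0,-0.01],0.65],[[-0.01,-0.01,-0.4],[0,0,-0.01],0.65],[[-0.01,-0.01,-0.5],[0,0,-0.01],0.65],[[-0.01,-0.01,-0.53],[0,0,-0.01],0.65],[[-0.01,-0.01,-0.53],[0,0,-0.01],0.65],[[-0.01,-0.01,-0.53],[0,0,-0.01],0],[[-0.01,-0.01,-0.53],[0,0,-0.01],0],[[-0.01,-0.01,-0.53],[0,0,-0.01],0],[[-0.01,-0.01,-0.53],[0,0,-0.01],0],[[-0.01,-0.01,-0.53],[0,0,-0.01],0],[[-0.01,-0.01,-0.53],[0,0,-0.01],0]])

```text
time: 27.15
ee_pos: [0.3954, -0.3501, 0.1856]
ee_rot: [0.001, -0.122, 0.993, -0.001]
force: [-0.1, 0.5, 5.6]
finger_gap: 0.0263
finger_force: 80.9
```

Request:
send_rows(moves=[[[0,0,0.2],[0,0,0],0],[[0,0,0.5],[0,0,0],0],[[0,0,0.8],[0,0,0],0],[[0,0,1],[0,0,0],0],[[0,0,1],[0,0,0],0]])

```text
time: 27.57
ee_pos: [0.396, -0.3509, 0.289]
ee_rot: [0.003, -0.121, 0.993, -0.004]
force: [1.2, -0.9, -1.2]
finger_gap: 0.0266
finger_force: 80.1
```

```bash
python3 -c "
from h import *
to(.613,-.1,.032,94.5)"
```

```text
shift [ 2.17   2.509 -1.02 ] turn [ 0.014  0.013 -0.315] t 27.57 gap 0.0266 ff 80.1 F [ 1.2 -0.9 -1.2] j6 -0.97
```

Request:
send_rows(moves=[[[0.3,0.4,0],[0,0,-0.31],0],[[0.72,0.83,0],[0,0,-0.31],0],[[0.72,0.83,0],[0,0,-0.31],0],[[0.72,0.83,0],[0,0,-0.31],0]])

```text
time: 27.9
ee_pos: [0.4693, -0.2629, 0.2828]
ee_rot: [0.001, -0.044, 0.999, 0.001]
force: [0.8, -0.8, -1.9]
finger_gap: 0.0264
finger_force: 80.0
```

Request:
send_rows(moves=[[[0.3,0.4,0],[0,0,0],0],[[0.72,0.83,0],[0,0,0],0],[[0.72,0.83,0],[0,0,0],0]])

```text
time: 28.15
ee_pos: [0.5397, -0.1816, 0.2827]
ee_rot: [-0.0, -0.041, 0.999, 0.001]
force: [0.4, -0.4, -1.1]
finger_gap: 0.0264
finger_force: 80.1
```

Request:
send_rows(moves=[[[0.3,0.4,0],[0,0,0],0],[[0.73,0.85,0],[0,0,0],0],[[0.73,0.85,0],[0,0,0],0],[[0.73,0.85,0],[0,0,0],0],[[0.73,0.85,0],[0,0,0],0]])

```text
time: 28.57
ee_pos: [0.612, -0.0971, 0.282]
ee_rot: [-0.001, -0.042, 0.999, -0.0]
force: [-1.1, -0.3, -2.5]
finger_gap: 0.0264
finger_force: 80.0
```

```bash
python3 -c "
from h import *
to(.613,-.1,.032,94.5)"
```

```text
shift [ 0.01  -0.029 -0.95 ] turn [ 0.    -0.004 -0.012] t 28.57 gap 0.0264 ff 80.0 F [-1.1 -0.3 -2.5] j6 -0.24
```

Request:
send_rows(moves=[[[0.01,-0.02,-0.3],[0,0,-0.01],0],[[0.01,-0.02,-0.6],[0,0,-0.01],0],[[0.01,-0.02,-0.8],[0,0,-0.01],0],[[0.01,-0.02,-0.92],[0,0,-0.01],0],[[0.01,-0.02,-0.97],[0,0,-0.01],0],[[0.01,-0.02,-0.97],[0,0,-0.01],0],[[0.01,-0.02,-0.97],[0,0,-0.01],0.3],[[0.01,-0.02,-0.97],[0,0,-0.01],0.5],[[0.01,-0.02,-0.97],[0,0,-0.01],0.6],[[0.01,-0.02,-0.97],[0,0,-0.01],0.6],[[0.01,-0.02,-0.97],[0,0,-0.01],0.6]])

```text
time: 29.48
ee_pos: [0.6129, -0.1007, 0.1872]
ee_rot: [0.001, -0.038, 0.999, -0.0]
force: [0.3, -0.5, 0.4]
finger_gap: 0.0512
finger_force: 0.0
```

Request:
send_rows(moves=[[[0,0,0.3],[0,0,0],0.65],[[0,0,0.7],[0,0,0],0.65],[[0,0,1],[0,0,0],0.65],[[0,0,1],[0,0,0],0.65]])

```text
time: 29.82
ee_pos: [0.6152, -0.1009, 0.2948]
ee_rot: [0.007, -0.038, 0.999, -0.001]
force: [2.0, -1.6, 0.5]
finger_gap: 0.0555
finger_force: 0.0
```

Request:
send_rows(moves=[[[-0.3,-0.2,0.2],[0,0,-0.3],0.65],[[-0.7,-0.4,0.2],[0,0,-0.5],0.65],[[-0.8,-0.4,0.2],[0,0,-0.7],0.65],[[-0.8,-0.4,0.2],[0,0,-0.7],0.65]])

```text
time: 30.15
ee_pos: [0.5298, -0.1414, 0.307]
ee_rot: [-0.001, 0.147, 0.989, -0.0]
force: [0.0, -0.1, 0.7]
finger_gap: 0.0559
finger_force: 0.0
```

Request:
send_rows(moves=[[[-0.7,-0.5,0],[0,0,-0.4],0.65],[[-0.7,-0.5,0],[0,0,-0.7],0.65],[[-0.7,-0.5,0],[0,0,-0.7],0.65],[[-0.7,-0.5,0],[0,0,-0.7],0.65]])

```text
time: 30.48
ee_pos: [0.4618, -0.1915, 0.3069]
ee_rot: [0.0, 0.324, 0.946, 0.0]
force: [0.3, -0.3, 0.5]
finger_gap: 0.0554
finger_force: 0.0
```

```bash
python3 look.py tubeB
python3 - <<'E'
from h import *
to(.3905,.0405,.0383,4.6)
im,d,K,R,t=cam("top");P=cloud(d,K,R,t)
q=P[(P[...,2]>.007)&(P[...,2]<.018)&(P[...,1]<.19)&(P[...,1]>-.11)&(P[...,0]>.31)&(P[...,0]<.47)]
q=q[(abs(q[:,0]-.39)<.068)&(abs(q[:,1]-.04)<.135)];print("cover",len(q),np.percentile(q,[1,99],axis=0).round(4),cv2.minAreaRect((q[:,:2]*1e3).astype(np.float32)))
q=P[(P[...,2]>.035)&(P[...,2]<.048)&(P[...,1]<.12)&(P[...,1]>-.04)&(P[...,0]>.35)&(P[...,0]<.43)]
print("bar",len(q),cv2.minAreaRect((q[:,:2]*1e3).astype(np.float32)))
im=cv2.imread("pics/tubeB.png");cv2.imwrite("pics/tubeBc.png",cv2.resize(im[160:300,290:500],None,fx=3.5,fy=3.5,interpolation=2))
E
```

```text
tote rim/cover (364, array([ 0.6241, -0.058 ,  0.0736]), ((608.664306640625, -44.782386779785156), (108.40473175048828, 244.80860900878906), 4.573553085327148))
cover on bench (2200, array([0.3915, 0.0412, 0.012 ]), ((388.52557373046875, -7.6754150390625), (149.23426818847656, 395.82025146484375), 0.012502388097345829))
shift [-0.726  2.315 -1.138] turn [ 0.002  0.003 -1.598] t 30.53 gap 0.0558 ff 0.0 F [ 0.3  0.4 -0.4] j6 0.26
cover 2266 [[ 0.3332 -0.0781  0.0073]
 [ 0.447   0.1613  0.0172]] ((388.1014099121094, 41.97290802001953), (121.63778686523438, 248.5686798095703), 2.0355064868927)
bar 135 ((390.541015625, 41.187644958496094), (16.571653366088867, 79.60089111328125), 4.642583847045898)
```

View pics/tubeBc.png

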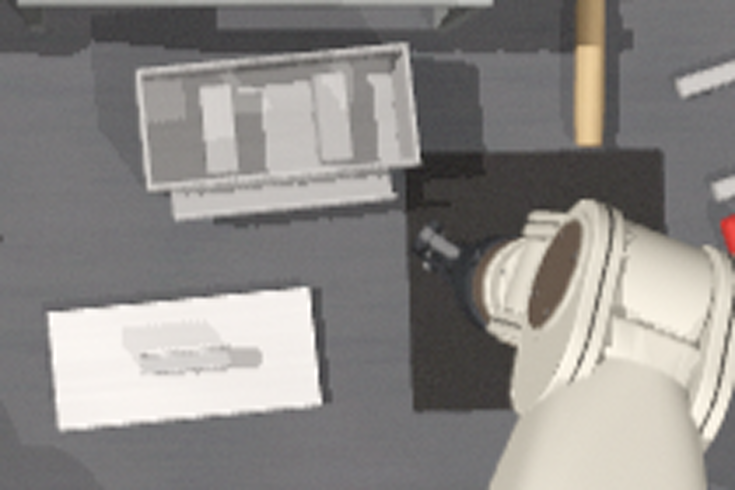

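Both tubes lie flat in the tote, at crop (218,125) and (333,117). The cover's bar measures (0.3905, 0.041) with a 4.6° yaw, so I regrasp it now.

Request:
send_rows(moves=[[[-0.24,0.77,0],[0,0,-0.54],0.65],[[-0.24,0.77,0],[0,0,-0.54],0.65],[[-0.24,0.77,0],[0,0,-0.54],0.65],[[-0.24,0.77,0],[0,0,-0.54],0.65]])

```text
time: 30.92
ee_pos: [0.4394, -0.1111, 0.3068]
ee_rot: [0.0, 0.449, 0.893, 0.0]
force: [0.1, -0.0, -0.1]
finger_gap: 0.0555
finger_force: 0.0
```

Request:
send_rows(moves=[[[-0.24,0.77,0],[0,0,-0.54],0.65],[[-0.24,0.77,0],[0,0,-0.54],0.65],[[-0.24,0.77,0],[0,0,-0.54],0.65],[[-0.24,0.77,0],[0,0,-0.54],0.65]])

```text
time: 31.25
ee_pos: [0.4153, -0.0348, 0.3069]
ee_rot: [0.0, 0.571, 0.821, 0.0]
force: [0.1, 0.2, 0.2]
finger_gap: 0.0553
finger_force: 0.0
```

Request:
send_rows(moves=[[[-0.24,0.78,0],[0,0,-0.52],0.65],[[-0.24,0.78,0],[0,0,-0.52],0.65],[[-0.24,0.78,0],[0,0,-0.52],0.65],[[-0.24,0.78,-0.4],[0,0,-0.52],0.65],[[-0.24,0.78,-0.7],[0,0,-0.52],0.65],[[-0.24,0.78,-0.7],[0,0,-0.52],0.65],[[-0.24,0.78,-0.7],[0,0,-0.52],0.65]])

```text
time: 31.83
ee_pos: [0.391, 0.041, 0.236]
ee_rot: [-0.001, 0.679, 0.734, -0.001]
force: [0.2, 0.0, 0.0]
finger_gap: 0.0553
finger_force: 0.0
```

```bash
python3 -c "
from h import *
to(.3905,.0412,.0383,4.6)"
```

```text
shift [-0.005  0.002 -0.427] turn [ 0.001 -0.006  0.003] t 31.83 gap 0.0553 ff 0.0 F [0.2 0.  0. ] j6 1.6
```

Request:
send_rows(moves=[[[0,0,-0.2],[0,0,0],0.65],[[0,0,-0.35],[0,0,0],0.65],[[0,0,-0.42],[0,0,0],0.65],[[0,0,-0.42],[0,0,0],0.65],[[0,0,-0.42],[0,0,0],0.65],[[0,0,-0.42],[0,0,0],0.4],[[0,0,-0.42],[0,0,0],0],[[0,0,-0.42],[0,0,0],0],[[0,0,-0.42],[0,0,0],0],[[0,0,-0.42],[0,0,0],0],[[0,0,-0.42],[0,0,0],0],[[0,0,-0.42],[0,0,0],0]], grip_force=90)

```text
time: 32.83
ee_pos: [0.3908, 0.0414, 0.1957]
ee_rot: [0.0, 0.68, 0.734, 0.0]
force: [-1.6, -0.2, 7.6]
finger_gap: 0.0142
finger_force: 88.0
```

Request:
send_rows(moves=[[[0,0,0.1],[0,0,0],0],[[0,0,0.3],[0,0,0],0],[[0,0,0.6],[0,0,0],0],[[0,0,0.9],[0,0,0],0],[[0,0,1],[0,0,0],0]])

```text
time: 33.25
ee_pos: [0.3916, 0.0416, 0.2984]
ee_rot: [0.002, 0.68, 0.734, 0.002]
force: [0.4, 1.4, -1.8]
finger_gap: 0.0136
finger_force: 88.5
```

Request:
send_rows(moves=[[[0,0,0.2],[0,0,0],0],[[0.3,-0.1,0.2],[0,0,0],0],[[0.6,-0.25,0.2],[0,0,0],0],[[0.9,-0.38,0.2],[0,0,0],0],[[1,-0.42,0.2],[0,0,0],0],[[1,-0.42,0.2],[0,0,0],0]])

```text
time: 33.75
ee_pos: [0.4929, -0.0016, 0.3146]
ee_rot: [0.001, 0.68, 0.733, 0.001]
force: [0.0, 0.1, -1.8]
finger_gap: 0.0142
finger_force: 88.6
```

Request:
send_rows(moves=[[[0.3,-0.1,0],[0,0,0],0],[[0.6,-0.25,0],[0,0,0],0],[[0.9,-0.38,0],[0,0,0],0],[[1,-0.42,0],[0,0,0],0],[[1,-0.42,0],[0,0,0],0],[[1,-0.42,0],[0,0,0],0]])

```text
time: 34.25
ee_pos: [0.5898, -0.0424, 0.3138]
ee_rot: [-0.001, 0.68, 0.734, -0.001]
force: [0.5, 0.1, -2.5]
finger_gap: 0.0141
finger_force: 88.8
```

Run:
```python
from h import *
to(.6085,-.0455,.1043,4.6)
im,d,K,R,t=cam("top");P=cloud(d,K,R,t)
q=P[120:240,300:430].reshape(-1,3);q=q[(q[:,2]>.1)&(q[:,2]<.155)&(q[:,0]>.5)&(q[:,0]<.68)]
h,e=np.histogram(q[:,2],bins=11,range=(.1,.155));print(h)
```

```text
shift [ 0.187 -0.031 -0.545] turn [-0.001 -0.006  0.008] t 34.25 gap 0.0141 ff 88.8 F [ 0.5  0.1 -2.5] j6 1.42
[  0   0   0   0  26 641 547  15   0   0   2]
```

Request:
send_rows(moves=[[[0.1,-0.02,0],[0,0,0.01],0],[[0.18,-0.03,0],[0,0,0.01],0],[[0.18,-0.03,0],[0,0,0.01],0],[[0.18,-0.03,-0.1],[0,0,0.01],0],[[0.18,-0.03,-0.25],[0,0,0.01],0],[[0.18,-0.03,-0.33],[0,0,0.01],0],[[0.18,-0.03,-0.33],[0,0,0.01],0],[[0.18,-0.03,-0.33],[0,0,0.01],0],[[0.18,-0.03,-0.33],[0,0,0.01],0]])

```text
time: 35.05
ee_pos: [0.6085, -0.0454, 0.2821]
ee_rot: [0.0, 0.678, 0.735, 0.0]
force: [0.3, -0.3, -2.0]
finger_gap: 0.014
finger_force: 88.8
```

Run:
```python
from h import *
to(.6085,-.045,.1077,4.6)
im,d,K,R,t=cam("top");P=cloud(d,K,R,t)
q=P[120:240,300:430].reshape(-1,3);q=q[(q[:,2]>.09)&(q[:,2]<.104)&(q[:,0]>.54)&(q[:,0]<.68)]
print(len(q),cv2.minAreaRect((q[:,:2]*1e3).astype(np.float32)))
```

```text
shift [ 0.     0.004 -0.194] turn [ 0.     0.    -0.003] t 35.05 gap 0.014 ff 88.8 F [ 0.3 -0.3 -2. ] j6 1.41
1159 ((604.8447875976562, 18.808921813964844), (108.12644958496094, 114.48701477050781), 4.578697681427002)
```

Request:
send_rows(moves=[[[0,0.01,-0.06],[0,0,0],0],[[0,0.01,-0.12],[0,0,0],0],[[0,0.01,-0.16],[0,0,0],0],[[0,0.01,-0.19],[0,0,0],0],[[0,0.01,-0.19],[0,0,0],0]])

```text
time: 35.52
ee_pos: [0.6083, -0.0445, 0.2628]
ee_rot: [-0.0, 0.678, 0.735, -0.0]
force: [-1.9, 1.0, 1.1]
finger_gap: 0.0142
finger_force: 89.2
```

```bash
python3 -c "
from h import *
to(.6085,-.045,.1077,4.6)"
```

```text
shift [ 0.002 -0.005 -0.001] turn [-0.    -0.001 -0.002] t 35.52 gap 0.0142 ff 89.2 F [-1.9  1.   1.1] j6 1.42
```

Request:
send_rows(moves=[[[0,0,0],[0,0,0],0.2],[[0,0,0],[0,0,0],0.4],[[0,0,0],[0,0,0],0.65],[[0,0,0],[0,0,0],0.65],[[0,0,0],[0,0,0],0.65],[[0,0,0.3],[0,0,0],0.65],[[0,0,0.7],[0,0,0],0.65],[[0,0,1],[0,0,0],0.65],[[0,0,1],[0,0,0],0.65]])

```text
time: 36.27
ee_pos: [0.6104, -0.0447, 0.3707]
ee_rot: [0.005, 0.678, 0.735, 0.004]
force: [1.3, 0.0, 1.4]
finger_gap: 0.0554
finger_force: 0.0
```

Request:
send_rows(moves=[[[-1,0,0],[0,0,0],0.65],[[-1,0,0],[0,0,0],0.65],[[-1,0,0],[0,0,0],0.65],[[-1,0,0],[0,0,0],0.65]])

```text
time: 36.6
ee_pos: [0.5049, -0.0445, 0.3623]
ee_rot: [-0.002, 0.678, 0.735, -0.001]
force: [0.5, 0.6, 0.8]
finger_gap: 0.0557
finger_force: 0.0
```

Request:
send_rows(moves=[[[-1,0,0],[0,0,0],0.65],[[-1,0,0],[0,0,0],0.65],[[-1,0,0],[0,0,0],0.65],[[-1,0,0],[0,0,0],0.65],[[-1,0,0],[0,0,0],0.65],[[-1,0,0],[0,0,0],0.65]])

```text
time: 37.1
ee_pos: [0.4101, -0.0447, 0.3634]
ee_rot: [0.001, 0.678, 0.735, 0.001]
force: [-0.7, -0.8, 0.4]
finger_gap: 0.0555
finger_force: 0.0
```

Run:
```python
from h import *
im,d,K,R,t=cam("top");P=cloud(d,K,R,t);save(im,"final")
q=P[120:240,300:430].reshape(-1,3);q=q[(q[:,0]>.53)&(q[:,0]<.685)]
p=q[abs(q[:,2]-.079)<.006];A=np.c_[p[:,:2],np.ones(len(p))];print("plate",len(p),np.median(p[:,2]),cv2.minAreaRect((p[:,:2]*1e3).astype(np.float32)),np.linalg.lstsq(A,p[:,2],rcond=None)[0])
p=q[abs(q[:,2]-.109)<.006];print("bar",np.median(p,0),cv2.minAreaRect((p[:,:2]*1e3).astype(np.float32)))
p=q[(abs(q[:,2]-.062)<.005)&(q[:,0]<.56)];print("lip",len(p),cv2.minAreaRect((p[:,:2]*1e3).astype(np.float32)))
```

```text
plate 2551 0.07853860266293293 ((609.0922241210938, -44.77117156982422), (109.34288024902344, 244.86289978027344), 4.668764591217041) [-9.33625064e-04 -7.29178989e-05  7.91196120e-02]
bar [ 0.61021081 -0.04394119  0.1082491 ] ((609.8410034179688, -44.46226501464844), (15.850905418395996, 79.53266906738281), 4.723364353179932)
lip 34 ((541.746826171875, -48.46156311035156), (27.526947021484375, 195.7949676513672), 3.7559406757354736)
```

View pics/final.png

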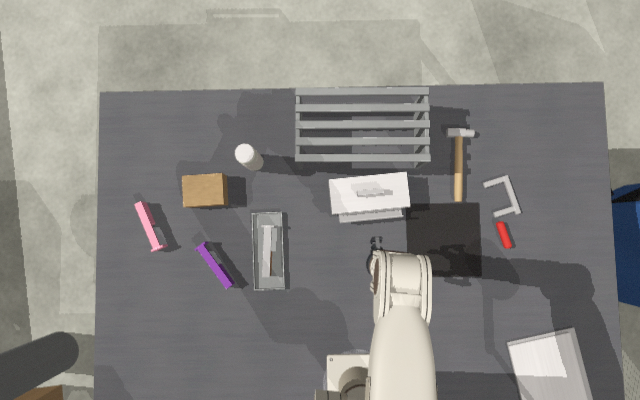

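The cover is seated level at the right height (plate at 0.0785 m) and centred on the tote at (370,193). The hook is in its tray at (268,250), the mat at (443,240) shows no tubes where the arm does not hide it, and both tubes were last seen in the tote. The bystanders are where they started.

```bash
python3 -c "
from h import *
print(order.sign_off())"
```

```text
the job is handed in; nothing more can be done
None
```

The job is handed in at about 37 s of robot time: tote clear of the rack, both tube offcuts inside with the cover seated level, hook back in its tray, bystanders unmoved in the pictures; the judge returned no verdict.

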